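# Charge the paste applicator

## Task

Set the polishing-paste applicator gently down into its blue bench cradle, standing fully home between the corner posts with its orange handle over the orange patch, and let go. Then press the red filler cap fully down and, after that, pull the orange handle out to its stop so that the catch holds the rod out, and let go. Leave everything else on the bench where it stands.

Things in the scene. Friction and masses are not known exactly. Their poses are not given: they have to be found in the camera images.
- applicator: Paste applicator, loose, 0.5 kg. Stands on two black end plates (54 wide, 56 high, outer faces at x = +-58). Aluminium barrel diameter 44 between them along its x axis, axis 30 above underside; grasp it across y at x = 0. White nozzle to x = +78; rod and orange handle at -x. Red cap on top at x = +30, yellow catch (top 62 high) at x = -30. Origin: underside, midway between plates; z up.
- cradle: Fixed blue cradle. Base 12 thick, 92 wide, x -140 to +85. Four L-shaped corner posts, 34 high over the base, at |x| 46-71, |y| 12-40, hold the end plates with 3 play each way; ends open for rod and nozzle, middle open for fingers. Orange patch at the -x end: handle side. Origin: underside; the seated applicator's origin lies 12 straight above it, x axes alike. z up.
- handle (a point): Middle of the orange handle's grip part, 68 above the applicator's underside, at its x = -118 with the rod home. Upright paddle, 12 thick along the rod, 30 wide, from 18 to 85 above the underside. Steel rod (diameter 10, its top 35 above the underside) joins it to the barrel. Axes as the applicator's: pull towards its -x. Seated, rod home: 41 free between handle and cradle posts.
- rod (a joint): Charging rod's travel in m: 0 home (in), 0.048 out at its stop. A spring pulls it in, 4 N at home, 9 N at the stop. Past 0.043 the catch drops behind a shoulder inside and then holds the rod at about 0.043 when let go; let go sooner, it springs home.
- catch (a joint): Yellow catch button's height in m: 0 down (at rest, and when holding the rod), about 0.008 while the moving rod's shoulder lifts it. It works by itself.
- cap_top (a point): Centre of the top of the red filler cap, a disc of radius 14, 6 thick, at x = +30 of the applicator; 68 above the applicator's underside when up, 60 when fully down.
- cap (a joint): Red filler cap's travel in m: 0 up, 0.008 pressed fully home. Stiff: moves down under about 6 N and stays there.
- bowl: light blue plastic wash bowl, rim radius 85, 65 high. Bystander: leave it where it is. Origin: centre of its underside
- bottle: white squeeze bottle, radius 30, 170 high. Bystander: leave it where it is. Origin: centre of its underside
- jar: amber glass jar with black lid, radius 32, 75 high. Bystander: leave it where it is. Origin: centre of its underside
- can: yellow and steel tin, radius 30, 110 high. Bystander: leave it where it is. Origin: centre of its underside
- polisher: black and steel air polisher lying down, about 210 long, 70 wide, 75 high. Bystander: leave it where it is. Origin: centre of its underside
- bracket: flat black carbon-fibre bracket with openings, 140 x 90 x 9, lying flat. Bystander: leave it where it is. Origin: centre of its underside
- brush: hand brush, 200 long, lying flat. Bystander: leave it where it is. Origin: centre of its underside
- sand_block: wooden sanding block 68 x 38 x 26. Bystander: leave it where it is. Origin: centre of its underside

How it is judged (in metres and radians):
On the way, in this order (a step that is already met when the one before it is completed fails the run):
1. the applicator stands home in the cradle, handle over the orange patch, let go, rod in (x of applicator in the frame of cradle between -0.007 and 0.007 m and y of applicator in the frame of cradle between -0.007 and 0.007 m and z of applicator in the frame of cradle between 0.009 and 0.015 m and angle between the x axis of applicator and the x axis of cradle, either way round below 0.09 rad and angle between applicator's own z axis and vertical below 0.06 rad and x of handle in the frame of cradle below -0.05 m and contact force between the fingers and applicator below 0.2 N and value of joint rod below 0.01 m), for 0.2 s.
2. the red cap is pressed fully down, rod still in (value of joint cap above 0.0065 m and value of joint rod below 0.01 m), for 0.1 s.
3. the rod is pulled out to its stop (value of joint rod above 0.0445 m), for 0.1 s.
At the end, for the whole second after the job is handed in: The applicator rests home in the cradle (within 7 mm, 0.09 rad, base on the plate, handle at the patch end), cap pressed to within 1.5 mm of home, rod held out by the catch beyond 39 mm with the catch down, all released and at rest (x of applicator in the frame of cradle between -0.007 and 0.007 m and y of applicator in the frame of cradle between -0.007 and 0.007 m and z of applicator in the frame of cradle between 0.009 and 0.015 m and angle between the x axis of applicator and the x axis of cradle, either way round below 0.09 rad and angle between applicator's own z axis and vertical below 0.06 rad and x of handle in the frame of cradle below -0.05 m and value of joint cap above 0.0065 m and value of joint rod above 0.039 m and value of joint catch below 0.003 m and linear speed of applicator below 0.02 m/s); the robot touches nothing.
It fails at once if a bystander is moved by more than 25 mm or tipped (distance of any of bowl, bottle, jar, can, polisher, bracket, brush, sand_block from where it was at the start of the episode above 0.025 m or angle between any of bowl, bottle, jar, can, polisher, bracket, brush, sand_block's own z axis and vertical above 0.4 rad).
It fails at once if the applicator is tipped over (angle between applicator's own z axis and vertical above 0.6 rad).
It fails at once if the applicator is dropped (free of the fingers and moving faster than 0.4 m/s, a fall of about 8 mm) (contact force between the fingers and applicator below 0.2 N and linear speed of applicator above 0.4 m/s).
It also fails if it takes over 64 s, if anything falls off the work surface, if the arm or the gripper's body presses on something with over 40 N, if the wrist force passes 120 N, or if a joint passes its speed limit or range.

## Robot

A 6-joint arm with a two-finger parallel gripper is mounted at the origin on the work surface. World frame = base frame: x ahead of the robot, y to its left, z up, the work surface at z = 0. Lengths are in m, angles in degrees, forces in N, time in s.
With the tool pointing down it reaches from about 0.25 to 0.725 m from the base axis. Payload 9.7 kg.
Tool frame: the origin (TCP) lies between the finger pads; the fingertips stand 19 mm ahead of it and the grasp point (between the pads) is the TCP; z points along the fingers, y is the line along which they close (so a half turn about z gives the same grasp; the last joint's range is limited). The gripper opens to 85 mm and grips with 20 to 120 N. Pads are 22 mm wide; open, the fingers measure 114 mm over their backs; the gripper's body (76 mm by 85 mm) begins 54 mm behind the grasp point. The pads swing forward as they close: fully open they stand 13 mm farther back than shut.
Start: joints at [72.422, 4.979, 10.078, 95.1, 0, 90], TCP at [0.166, 0.524, 0.25] pointing down, gripper open.
Joint ranges: [-179.16, 179.16], [-48.56, 103.87], [-65.8, 70.77], [-126.05, 130.52], [-82.76, 87.17], [-180, 180]. Speed limits (degrees/s): [127.2, 127.2, 147.25, 180, 180, 180].

## Interface

Orientations are given as [roll, pitch, yaw] about the fixed x, y, z axes, in that order (R = Rz(yaw) Ry(pitch) Rx(roll)).
In Python, from workcell import bot gives the robot as it stands. The module is installed in compiled form; this text tells all that it offers.
- The arm moves only by the shell command python3 -m crank 'ROWS' [OPENING] [FORCE]. ROWS is JSON, a list that holds one entry, the list of rows, each a list of 6 numbers: the shift along the world's x, y, z as a fraction of full scale, then the turn, a rotation vector about the world's x, y, z as a fraction of full scale. In form: [[[x, y, z, wx, wy, wz], ...]]. A call has 1 to 20 rows; each row shifts and turns the commanded pose from where the row before left it; what a row does not reach is not made up. Full scale, the value 1, is 20 mm for a shift and 0.12 rad for a turn. A row lasts 1/12 s, in which the tool goes at most 41.7 mm and 7.16 degrees, less where a joint would pass 70% of its speed; a pose out of reach is approached as far as the arm can. A call with a number of a shift or a turn outside -1 to 1 is refused whole. A call with a gripper value outside its range is refused whole. OPENING is the opening, from 0 (shut) to 1 (fully open), set as the call begins (- or left out, the last holds). The fingers move at their own pace and stop on an object; FORCE is the grip in N (left out, the last holds). Time passes only in rows, so rows that do not move let the fingers close. It gives the time, the measured TCP pose, the force, the opening and the grip force at its end, in the units of the state.
- bot.get_obs(): the state, without advancing time (a new reading comes with each control period).
- bot.camera(name): name is "scene" or "side" or "wrist"; returns the picture (480x640x3 uint8, red, green, blue); there is no depth.
- bot.camera_model(name): a dict with "vertical_fov" (degrees; the focal length in pixels is half the picture's height over the tangent of half this angle, whatever the lens; pixels are square), "cx", "cy" (the principal point, pixels), "R" (3x3) and "t" (3): a world point X has camera coordinates R X + t. Camera axes: x right, y down, z forward; pixel columns grow to the right and rows downward; lengths in m; the calibration is good to about 2 mm. A picture is of the moment at which its call begins: read the wrist's pose just before it. camera_model takes no time and is no camera call; for the wrist camera it gives the pose at the moment of the call.
- bot.job_done(): hands the job in; it is judged then, once.
The state is a dict: "time": time; "q": joint angles; "qd": joint speeds; "joint_efforts": joint torques, N m; "ee_pos": TCP position; "tcp_rot": TCP orientation; "wrist_force": force on the tool from outside, world axes, zero at the start; "torque": the same for the moment, N m; "opening": finger opening in m; "grasp_force": force on a finger pad.
Only numpy, scipy, OpenCV 4.12 (cv2) and the standard library are available. Lean on these libraries where they do the work, as an engineer would, in place of code of your own. Each camera call takes 0.05 s, during which the arm holds its last target. There are 200 camera calls.

## Working session

There is one attempt and no reset: what is moved stays moved. The work goes in short steps, Python scripts to look and compute and a shell command to move; the robot and the scene stay as the last step left them, time stands still between calls to the robot, and variables do not carry over. Pictures are saved under pics/ and viewed, at most 10 in all, crops included, and the job is handed in when it is done.

```bash
mkdir -p pics
python3 - <<'E'
from workcell import bot
import cv2
for n in("scene","side"):
    m=bot.camera_model(n);print(n,m)
    cv2.imwrite(f"pics/{n}0.png",cv2.cvtColor(bot.camera(n),cv2.COLOR_RGB2BGR))
print(bot.get_obs())
E
```

```text
scene {'vertical_fov': 54.488317736166444, 'cx': 321.975663294746, 'cy': 235.73590330643864, 'R': array([[-0.72943996,  0.68363923,  0.02355312],
       [ 0.38895451,  0.44284481, -0.80783839],
       [-0.56270039, -0.58010851, -0.58893326]]), 't': array([ 0.45719945, -0.1451575 ,  1.42703775])}
side {'vertical_fov': 46.422346298901715, 'cx': 318.2773823545941, 'cy': 240.7805701149502, 'R': array([[ 0.94417765, -0.32867542,  0.02238377],
       [-0.19632071, -0.61592485, -0.76295135],
       [ 0.26455008,  0.71596721, -0.64606827]]), 't': array([-0.53326049,  0.1522796 ,  1.23624555])}
{'time': 0.1, 'q': array([ 7.24217462e+01,  5.01043637e+00,  1.00390110e+01,  9.50991606e+01,
       -6.72860668e-04,  9.00014949e+01]), 'qd': array([ 0.00642444, -0.10746742,  0.10406967,  0.00796396, -0.08669894,
       -0.04536696]), 'joint_efforts': array([ 1.88488528e-03, -5.21564126e+01,  4.65652263e+01,  1.60403992e-02,
        6.21638463e-06,  1.20882189e-05]), 'ee_pos': array([0.16605422, 0.52414905, 0.24963023]), 'tcp_rot': array([-1.79929414e+02,  6.74701840e-04,  1.62420252e+02]), 'wrist_force': array([0.69773772, 0.55010333, 0.29056124]), 'torque': array([ 0.00467401,  0.07072159, -0.01864983]), 'grasp_force': 0.0, 'opening': 0.0855048304321294}
```

View pics/scene0.png

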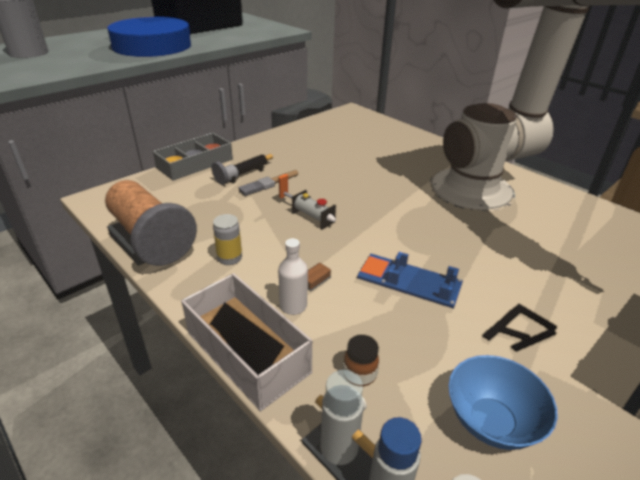

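View pics/side0.png

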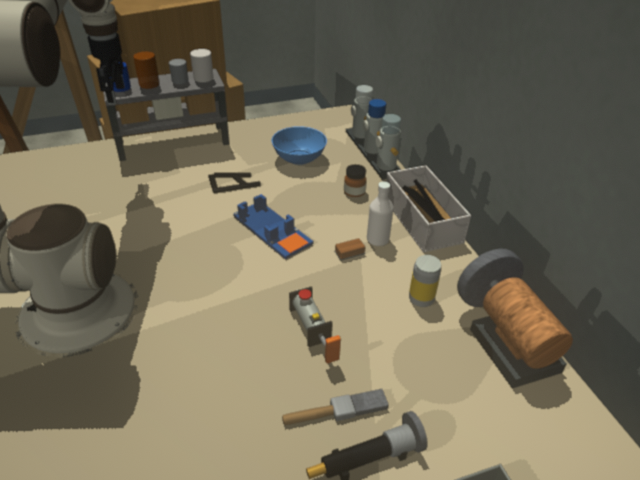

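The scene view shows the applicator near (312,207) and the cradle near (410,280). In the side view they are near (313,318) and (273,228). I'll magnify both.

Run:
```python
import cv2,numpy as np
s=cv2.imread("pics/scene0.png");d=cv2.imread("pics/side0.png")
def c(i,x,y,k=4):  # 100x75 -> 400x300
    o=cv2.resize(i[y:y+75,x:x+100],None,fx=4,fy=4,interpolation=cv2.INTER_CUBIC)
    for g in range(0,100,10):
        cv2.putText(o,str(x+g),(g*4,8),0,.28,(255,255,255),1);cv2.line(o,(g*4,10),(g*4,14),(255,255,255),1)
    for g in range(10,75,10): cv2.putText(o,str(y+g)+"-",(0,g*4+3),0,.28,(255,255,255),1)
    return o
cv2.imwrite("pics/crops.png",np.vstack([np.hstack([c(s,260,160),c(s,365,240)]),np.hstack([c(d,270,285),c(d,225,188)])]))
```

```text
(no output)
```

View pics/crops.png

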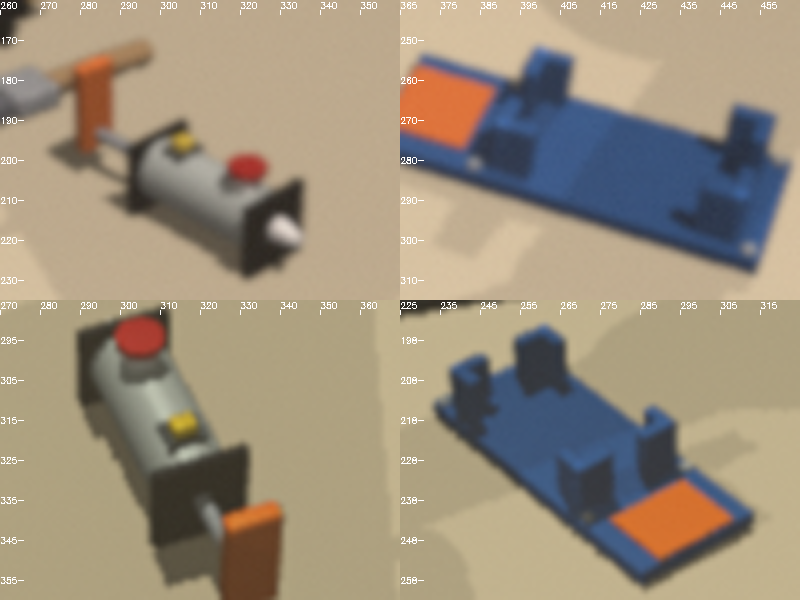

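```bash
cat > fit.py <<'E'
import numpy as np
from scipy.optimize import least_squares
from workcell import bot
def proj(m,X):
    f=240/np.tan(np.radians(m["vertical_fov"])/2); c=X@m["R"].T+m["t"]
    return np.c_[m["cx"]+f*c[:,0]/c[:,2], m["cy"]+f*c[:,1]/c[:,2]]
def place(p,P):  # p=x,y,yaw(rad); P in mm
    c,s=np.cos(p[2]),np.sin(p[2]); P=np.asarray(P,float)/1000
    return np.c_[p[0]+c*P[:,0]-s*P[:,1],p[1]+s*P[:,0]+c*P[:,1],P[:,2]]
def fit(sets,guess):  # sets: list of (model, [((x,y,z),(u,v)),...])
    def r(p): return np.concatenate([(proj(m,place(p,[a for a,_ in o]))-np.array([b for _,b in o])).ravel() for m,o in sets])
    s=least_squares(r,guess,loss="soft_l1"); return s.x,r(s.x).reshape(-1,2).round(1)
E
python3 - <<'E'
from fit import *
S,D=bot.camera_model("scene"),bot.camera_model("side")
app=[(S,[((58,27,56),(335.8,205)),((58,-27,0),(321.3,229.2)),((58,-27,56),(320.5,211.8)),((58,27,0),(335.5,220.8)),((30,0,68),(321.8,200.8)),((-30,0,62),(305.5,194.5)),((-118,0,85),(283.8,176.5))]),
(D,[((-58,-27,56),(332.2,321.5)),((-58,27,0),(308,346.5)),((-58,27,56),(307.5,327.5)),((-58,-27,0),(331.8,340.5)),((30,0,68),(305.2,293)),((-30,0,62),(316,315.3)),((-118,0,85),(332.8,339.5))])]
cr=[(S,[((85,46,12),(462.8,280.8)),((85,-46,12),(453.5,306.2)),((-140,46,12),(370.8,253.8))]),
(D,[((-140,46,12),(286,257.2)),((-140,-46,12),(313,241.8)),((85,46,12),(233.8,214))])]
for o in(app,cr):
    best=min((fit(o,[.4,0,g]) for g in(-2,0,2)),key=lambda b:abs(b[1]).sum())
    p=best[0];print(p[:2],np.degrees(p[2])%360,best[1].tolist())
E
```

```text
[ 0.47499841 -0.19925606] 93.19669716771955 [[0.0, 0.1], [-0.2, 1.6], [1.1, 1.2], [-0.5, 1.8], [-0.7, 0.2], [-0.5, -0.1], [-1.2, -1.1], [0.2, 0.9], [-0.3, 0.9], [0.5, 2.2], [-0.4, -0.4], [-0.6, 0.1], [-0.9, -0.8], [-0.3, -1.4]]
[0.47572973 0.16490135] 111.22822367311883 [[-0.5, -0.2], [-0.3, 0.0], [-0.9, -1.2], [-1.4, -1.2], [0.4, -1.1], [-0.8, -1.6]]
```

The fits are consistent to about 1–2 px. The applicator is at (0.475, -0.199) with yaw 93°, and the cradle at (0.476, 0.165) with yaw 111°. I'll move above the applicator.

```bash
R='[0.407,-0.95,0,0,0,-0.265]'
python3 -m crank '[[[0.407,-0.95,0,0,0,-0.265],[0.407,-0.95,0,0,0,-0.265],[0.407,-0.95,0,0,0,-0.265],[0.407,-0.95,0,0,0,-0.265],[0.407,-0.95,0,0,0,-0.265],[0.407,-0.95,0,0,0,-0.265],[0.407,-0.95,0,0,0,-0.265],[0.407,-0.95,0,0,0,-0.265],[0.407,-0.95,0,0,0,-0.265],[0.407,-0.95,0,0,0,-0.265],[0.407,-0.95,0,0,0,-0.265],[0.407,-0.95,0,0,0,-0.265],[0.407,-0.95,0,0,0,-0.265],[0.407,-0.95,0,0,0,-0.265],[0.407,-0.95,0,0,0,-0.265],[0.407,-0.95,0,0,0,-0.265],[0.407,-0.95,0,0,0,-0.265],[0.407,-0.95,0,0,0,-0.265],[0.407,-0.95,0,0,0,-0.265]]]' 1
python3 -m crank '[[[0.407,-0.95,0,0,0,-0.265],[0.407,-0.95,0,0,0,-0.265],[0.407,-0.95,0,0,0,-0.265],[0.407,-0.95,0,0,0,-0.265],[0.407,-0.95,0,0,0,-0.265],[0.407,-0.95,0,0,0,-0.265],[0.407,-0.95,0,0,0,-0.265],[0.407,-0.95,0,0,0,-0.265],[0.407,-0.95,0,0,0,-0.265],[0.407,-0.95,0,0,0,-0.265],[0.407,-0.95,0,0,0,-0.265],[0.407,-0.95,0,0,0,-0.265],[0.407,-0.95,0,0,0,-0.265],[0.407,-0.95,0,0,0,-0.265],[0.407,-0.95,0,0,0,-0.265],[0.407,-0.95,0,0,0,-0.265],[0.407,-0.95,0,0,0,-0.265],[0.407,-0.95,0,0,0,-0.265],[0.407,-0.95,0,0,0,-0.265],[0,0,0,0,0,0]]]' 1
python3 - <<'E'
from fit import *
import cv2
m=bot.camera_model("wrist"); im=bot.camera("wrist"); print(m)
im=cv2.cvtColor(im,cv2.COLOR_RGB2BGR); cv2.imwrite("pics/wrist1.png",im)
p=[.475,-.1993,np.radians(93.2)]
print(proj(m,place(p,[(58,27,56),(58,-27,56),(-58,27,56),(-58,-27,56),(30,0,68),(-30,0,62)])).round(0).tolist())
E
```

```text
time: 1.68
ee_pos: [0.3209, 0.1623, 0.2501]
tcp_rot: [-180.0, -0.0, 127.7]
wrist_force: [0.2, 0.5, -0.2]
opening: 0.0856
grasp_force: 0.0
time: 3.35
ee_pos: [0.4761, -0.2001, 0.2491]
tcp_rot: [-179.9, 0.0, 93.0]
wrist_force: [0.1, 0.3, -0.2]
opening: 0.0855
grasp_force: 0.0
{'vertical_fov': 64.61012438282803, 'cx': 324.0417873104365, 'cy': 243.93512549787886, 'R': array([[ 9.98633041e-01,  5.22626209e-02, -8.17138425e-04],
       [ 5.01199884e-02, -9.53020966e-01,  2.98729016e-01],
       [ 1.48336113e-02, -2.98361621e-01, -9.54337627e-01]]), 't': array([-0.46431426, -0.25191494,  0.31198626])}
[[290.0, 149.0], [357.0, 149.0], [294.0, 282.0], [354.0, 281.0], [323.0, 186.0], [324.0, 254.0]]
```

View pics/wrist1.png

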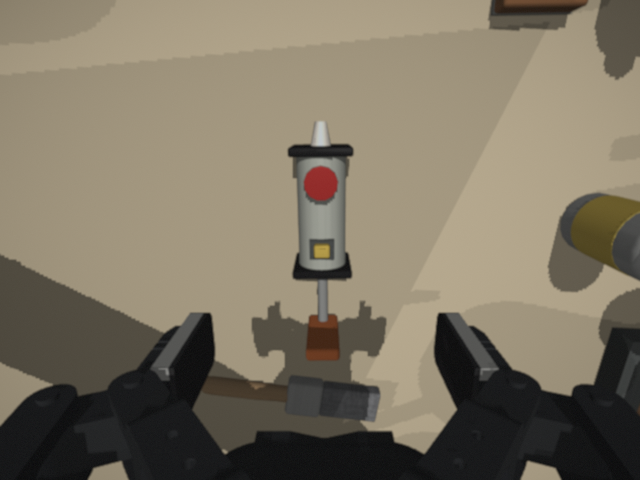

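The wrist view shows the cap at (321,184), the catch at (321,251), and the plates' outer top edges at (289,147)–(352,147) and (293,277)–(351,276). I'll refit with these.

Run:
```python
from fit import *
m=bot.camera_model("wrist")
o=[(m,[((58,27,56),(289,147)),((58,-27,56),(352,147)),((-58,27,56),(293,277.5)),((-58,-27,56),(351.5,276.5)),((30,0,68),(321,184)),((-30,0,62),(321.5,251)),((-118,15,85),(309.5,317)),((-118,-15,85),(337,316))])]
p,r=fit(o,[.475,-.2,1.63]);print(p,np.degrees(p[2]),r.tolist(),bot.get_obs()["ee_pos"],bot.get_obs()["tcp_rot"])
```

```text
[ 0.47230174 -0.19486066  1.63472671] 93.66294123951383 [[-1.8, -1.4], [1.9, -2.1], [-0.8, 1.0], [0.7, 1.5], [-0.2, -1.9], [0.3, -0.2], [-3.9, 37.8], [2.9, 38.5]] [ 0.47549899 -0.19876932  0.24929275] [-1.79910883e+02 -3.94406164e-02  9.30799570e+01]
```

Run:
```python
from fit import *
m=bot.camera_model("wrist")
o=[(m,[((58,27,56),(289,147)),((58,-27,56),(352,147)),((-58,27,56),(293,277.5)),((-58,-27,56),(351.5,276.5)),((30,0,68),(321,184)),((-30,0,62),(321.5,251)),((-124,15,85),(306.5,359)),((-124,-15,85),(340,359)),((78,0,30),(320.5,122))])]
p,r=fit(o,[.475,-.2,1.63]);print(p,np.degrees(p[2]),r.tolist())
```

```text
[ 0.47237293 -0.19534549  1.63646961] 93.76280204430782 [[-1.9, -0.7], [1.8, -1.5], [-0.6, 1.6], [0.8, 2.0], [-0.2, -1.3], [0.4, 0.4], [-0.4, 2.2], [0.2, 1.9], [-0.1, -1.7]]
```

I'll look at the cradle the same way before grasping, so that camera bias cancels.

```bash
python3 -m crank '[[[0,0.91,0,0,0,0.131],[0,0.91,0,0,0,0.131],[0,0.91,0,0,0,0.131],[0,0.91,0,0,0,0.131],[0,0.91,0,0,0,0.131],[0,0.91,0,0,0,0.131],[0,0.91,0,0,0,0.131],[0,0.91,0,0,0,0.131],[0,0.91,0,0,0,0.131],[0,0.91,0,0,0,0.131],[0,0.91,0,0,0,0.131],[0,0.91,0,0,0,0.131],[0,0.91,0,0,0,0.131],[0,0.91,0,0,0,0.131],[0,0.91,0,0,0,0.131],[0,0.91,0,0,0,0.131],[0,0.91,0,0,0,0.131],[0,0.91,0,0,0,0.131],[0,0.91,0,0,0,0.131],[0,0.91,0,0,0,0.131]]]'
python3 -m crank '[[[0,0,0,0,0,0],[0,0,0,0,0,0],[0,0,0,0,0,0]]]'
python3 - <<'E'
from fit import *
import cv2,pickle
m=bot.camera_model("wrist"); im=bot.camera("wrist"); pickle.dump(m,open("wm2.pkl","wb"))
cv2.imwrite("pics/wrist2.png",cv2.cvtColor(im,cv2.COLOR_RGB2BGR))
p=[.4757,.1649,np.radians(111.23)]
print(proj(m,place(p,[(x,y,12) for x in(-140,85) for y in(-46,46)]+[(x,y,46) for x in(-71,71) for y in(-40,40)])).round(0).tolist())
E
```

```text
time: 5.07
ee_pos: [0.4744, 0.1677, 0.2504]
tcp_rot: [-180.0, -0.0, 111.3]
wrist_force: [0.0, -0.4, 0.9]
opening: 0.0853
grasp_force: 0.0
time: 5.32
ee_pos: [0.4749, 0.1663, 0.2503]
tcp_rot: [-180.0, 0.0, 111.2]
wrist_force: [0.6, -0.4, 0.1]
opening: 0.0853
grasp_force: 0.0
[[367.0, 337.0], [282.0, 337.0], [375.0, 118.0], [274.0, 118.0], [367.0, 292.0], [282.0, 292.0], [373.0, 135.0], [276.0, 135.0]]
```

View pics/wrist2.png

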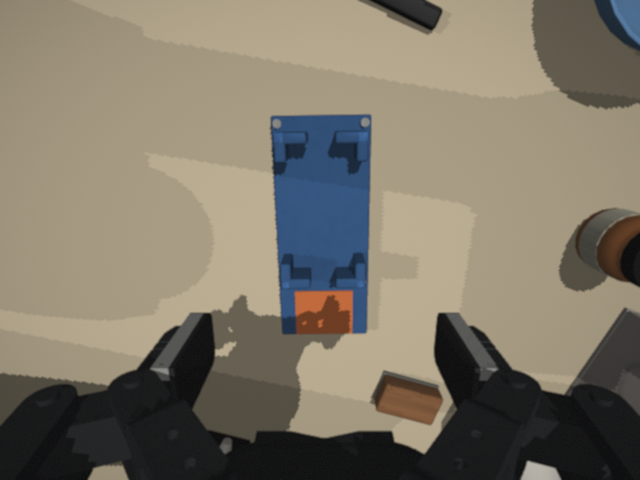

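The wrist view shows the cradle base corners at (271,115), (371,115), (283,333.5) and (367,333), with the orange patch at the bottom.

Run:
```python
from fit import *
import pickle
m=pickle.load(open("wm2.pkl","rb"))
o=[(m,[((85,46,12),(271,115)),((85,-46,12),(371,115)),((-140,46,12),(283,333.5)),((-140,-46,12),(367,333)),((71,40,46),(274.5,131.5)),((71,-40,46),(370,131.5)),((-71,40,46),(281.5,289)),((-71,-40,46),(367,288))])]
p,r=fit(o,[.4757,.165,1.94]);print(p,np.degrees(p[2]),r.tolist())
print(bot.get_obs()["ee_pos"],bot.get_obs()["tcp_rot"])
```

```text
[0.47334617 0.16761879 1.95431172] 111.97381324705974 [[-0.0, 0.0], [1.9, -1.3], [-0.7, 1.4], [0.5, 1.0], [-0.8, 0.2], [0.3, -1.0], [0.0, 0.2], [-0.4, 0.2]]
[0.47504083 0.16598094 0.25037268] [-1.79992748e+02  7.43555240e-03  1.11200787e+02]
```

Both measurement methods agree on the relative pose: about (0.001, 0.3635) and 18.1°. I'll go back and grasp.

```bash
python3 -m crank '[[[-0.004,-0.91,0,0,0,-0.129],[-0.004,-0.91,0,0,0,-0.129],[-0.004,-0.91,0,0,0,-0.129],[-0.004,-0.91,0,0,0,-0.129],[-0.004,-0.91,0,0,0,-0.129],[-0.004,-0.91,0,0,0,-0.129],[-0.004,-0.91,0,0,0,-0.129],[-0.004,-0.91,0,0,0,-0.129],[-0.004,-0.91,0,0,0,-0.129],[-0.004,-0.91,0,0,0,-0.129],[-0.004,-0.91,0,0,0,-0.129],[-0.004,-0.91,0,0,0,-0.129],[-0.004,-0.91,0,0,0,-0.129],[-0.004,-0.91,0,0,0,-0.129],[-0.004,-0.91,0,0,0,-0.129],[-0.004,-0.91,0,0,0,-0.129],[-0.004,-0.91,0,0,0,-0.129],[-0.004,-0.91,0,0,0,-0.129],[-0.004,-0.91,0,0,0,-0.129],[-0.004,-0.91,0,0,0,-0.129]]]'
python3 -m crank '[[[0,0,-0.9,0,0,0],[0,0,-0.9,0,0,0],[0,0,-0.9,0,0,0],[0,0,-0.9,0,0,0],[0,0,-0.9,0,0,0],[0,0,-0.9,0,0,0],[0,0,-0.9,0,0,0],[0,0,0,0,0,0],[0,0,0,0,0,0]]]'
```

```text
time: 7.03
ee_pos: [0.4731, -0.1992, 0.2504]
tcp_rot: [180.0, 0.0, 93.3]
wrist_force: [0.6, 0.4, -0.4]
opening: 0.0855
grasp_force: 0.0
time: 7.78
ee_pos: [0.4729, -0.1979, 0.1241]
tcp_rot: [-179.9, -0.0, 93.4]
wrist_force: [0.5, -0.3, 0.2]
opening: 0.0857
grasp_force: 0.0
```

```bash
python3 -m crank '[[[0,0,-0.8,0,0,0],[0,0,-0.8,0,0,0],[0,0,-0.8,0,0,0],[0,0,-0.8,0,0,0],[0,0,-0.8,0,0,0],[0,0,-0.6,0,0,0],[0,0,0,0,0,0],[0,0,0,0,0,0]]]'
python3 -m crank '[[[0,0,0,0,0,0],[0,0,0,0,0,0],[0,0,0,0,0,0],[0,0,0,0,0,0],[0,0,0,0,0,0],[0,0,0,0,0,0],[0,0,0,0,0,0],[0,0,0,0,0,0],[0,0,0,0,0,0],[0,0,0,0,0,0]]]' 0.3 50
```

```text
time: 8.45
ee_pos: [0.4739, -0.1979, 0.033]
tcp_rot: [180.0, 0.0, 93.4]
wrist_force: [-1.2, -0.5, 0.6]
opening: 0.0852
grasp_force: 0.0
time: 9.28
ee_pos: [0.4742, -0.1979, 0.0334]
tcp_rot: [179.9, 0.0, 93.5]
wrist_force: [-1.9, 0.6, 5.7]
opening: 0.0427
grasp_force: 50.4
```

```bash
python3 -m crank '[[[0,0,0.2,0,0,0],[0,0,0.5,0,0,0],[0,0,0.8,0,0,0],[0,0,0.9,0,0,0],[0,0,0.9,0,0,0],[0,0,0.9,0,0,0],[0,0,0.6,0,0,0],[0,0,0.2,0,0,0]]]'
python3 -m crank '[[[0.001,0.3,0,0,0,0.04],[0.001,0.6,0,0,0,0.088],[0.001,0.9,0,0,0,0.132],[0.001,0.98,0,0,0,0.142],[0.001,0.98,0,0,0,0.142],[0.001,0.98,0,0,0,0.142],[0.001,0.98,0,0,0,0.142],[0.001,0.98,0,0,0,0.142],[0.001,0.98,0,0,0,0.142],[0.001,0.98,0,0,0,0.142],[0.001,0.98,0,0,0,0.142],[0.001,0.98,0,0,0,0.142],[0.001,0.98,0,0,0,0.142],[0.001,0.98,0,0,0,0.142],[0.001,0.98,0,0,0,0.142],[0.001,0.98,0,0,0,0.142],[0.001,0.98,0,0,0,0.142],[0.001,0.98,0,0,0,0.142],[0.001,0.9,0,0,0,0.13],[0.001,0.5,0,0,0,0.07]]]'
python3 -m crank '[[[0.001,0.25,0,0,0,0.04],[0,0,0,0,0,0],[0,0,0,0,0,0]]]'
python3 - <<'E'
from fit import *
import cv2
m=bot.camera_model("wrist"); w=cv2.cvtColor(bot.camera("wrist"),cv2.COLOR_RGB2BGR)
s=cv2.cvtColor(bot.camera("scene"),cv2.COLOR_RGB2BGR)
o=bot.get_obs();print(o["ee_pos"],o["tcp_rot"],o["wrist_force"],o["opening"])
a=w[100:400,160:560]; b=cv2.resize(s[170:320,330:530],None,fx=2,fy=2,interpolation=cv2.INTER_CUBIC)
cv2.imwrite("pics/hold.png",np.hstack([a,b]));np.save("w3.npy",w)
E
```

```text
time: 9.95
ee_pos: [0.4745, -0.1979, 0.1346]
tcp_rot: [179.9, 0.1, 93.5]
wrist_force: [1.0, -0.2, -5.6]
opening: 0.0426
grasp_force: 52.1
time: 11.62
ee_pos: [0.4729, 0.1625, 0.1308]
tcp_rot: [-179.9, -0.0, 111.4]
wrist_force: [0.4, 0.4, -6.6]
opening: 0.0425
grasp_force: 51.9
time: 11.87
ee_pos: [0.4738, 0.1651, 0.1318]
tcp_rot: [-179.9, 0.0, 111.6]
wrist_force: [-0.2, -0.0, -5.6]
opening: 0.0423
grasp_force: 51.9
[0.47412239 0.16464186 0.13210664] [-1.79976027e+02  1.15753201e-02  1.11495404e+02] [ 0.06418264 -0.01907868 -5.83104683] 0.04225426706192154
```

View pics/hold.png

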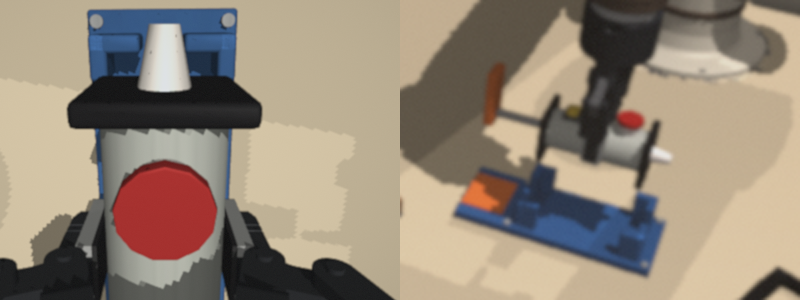

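The applicator is held square, the cap centre is at about (325,310) in the wrist picture, and the cradle is straight behind. I'll solve for the along-barrel offset from the cap.

Run:
```python
from fit import *
import cv2
m=bot.camera_model("wrist");o=bot.get_obs();w=np.load("w3.npy").astype(int)
red=((w[...,2]>130)&(w[...,1]<80)&(w[...,0]<80)).astype(np.uint8)
n,l,st,c=cv2.connectedComponentsWithStats(red);i=1+st[1:,4].argmax();print("cap px",c[i],st[i])
yaw=np.radians(o["tcp_rot"][2]);p=[*o["ee_pos"][:2],yaw]
for dx in(-4,-2,0,2,4):
    P=place(p,[(30+dx,0,68-33.4)]); P[:,2]+=o["ee_pos"][2]; print(dx,proj(m,P).round(1))
# cradle outline seen now, for both hypotheses
for cr in([.4733,.1676,np.radians(112)],[.4757,.1649,np.radians(111.2)]): print(proj(m,place(cr,[(85,46,12),(85,-46,12)])).round(1).tolist())
```

```text
cap px [324.42273463 313.07713053] [ 273  267  104   92 7416]
-4 [[324.8 329.7]]
-2 [[324.8 322.9]]
0 [[324.8 316.1]]
2 [[324.8 309.2]]
4 [[324.8 302.2]]
[[247.5, 107.6], [399.7, 106.2]]
[[251.8, 112.4], [403.4, 113.3]]
```

Correction is about -0.7 mm in x and +0.7 mm in y, then descend.

```bash
python3 -m crank '[[[-0.035,0.035,-0.3,0,0,0],[0,0,-0.6,0,0,0],[0,0,-0.6,0,0,0],[0,0,-0.4,0,0,0],[0,0,-0.2,0,0,0],[0,0,-0.1,0,0,0],[0,0,0,0,0,0],[0,0,0,0,0,0]]]'
python3 -m crank '[[[0,0,-0.15,0,0,0],[0,0,-0.15,0,0,0],[0,0,-0.15,0,0,0],[0,0,-0.15,0,0,0],[0,0,-0.15,0,0,0],[0,0,0,0,0,0]]]'
```

```text
time: 12.63
ee_pos: [0.4737, 0.1661, 0.0885]
tcp_rot: [180.0, 0.0, 111.5]
wrist_force: [0.2, -0.3, -5.2]
opening: 0.0426
grasp_force: 51.9
time: 13.13
ee_pos: [0.4732, 0.1659, 0.0725]
tcp_rot: [-179.9, -0.0, 111.5]
wrist_force: [0.3, 0.2, -6.1]
opening: 0.0425
grasp_force: 51.9
```

The plates are already between the posts (underside about 39 mm) with no contact force. Continuing down.

```bash
python3 -m crank '[[[0,0,-0.2,0,0,0],[0,0,-0.2,0,0,0],[0,0,-0.2,0,0,0],[0,0,-0.2,0,0,0],[0,0,-0.2,0,0,0],[0,0,-0.1,0,0,0],[0,0,0,0,0,0],[0,0,0,0,0,0]]]'
python3 -m crank '[[[0,0,-0.05,0,0,0],[0,0,-0.05,0,0,0],[0,0,-0.05,0,0,0],[0,0,0,0,0,0],[0,0,0,0,0,0]]]'
```

```text
time: 13.8
ee_pos: [0.4735, 0.166, 0.0512]
tcp_rot: [-180.0, -0.0, 111.5]
wrist_force: [-0.1, 0.6, -5.8]
opening: 0.0426
grasp_force: 51.9
time: 14.22
ee_pos: [0.4735, 0.166, 0.0483]
tcp_rot: [-180.0, 0.0, 111.5]
wrist_force: [-1.2, 0.0, -6.4]
opening: 0.0425
grasp_force: 51.9
```

```bash
python3 -m crank '[[[0,0,-0.05,0,0,0],[0,0,-0.05,0,0,0],[0,0,0,0,0,0],[0,0,0,0,0,0]]]'
python3 -m crank '[[[0,0,-0.05,0,0,0],[0,0,0,0,0,0],[0,0,0,0,0,0]]]'
```

```text
time: 14.55
ee_pos: [0.4735, 0.166, 0.0462]
tcp_rot: [-180.0, 0.0, 111.5]
wrist_force: [0.4, 0.5, -6.2]
opening: 0.0426
grasp_force: 51.9
time: 14.8
ee_pos: [0.4736, 0.1661, 0.0455]
tcp_rot: [180.0, -0.0, 111.5]
wrist_force: [-0.6, -0.4, -4.0]
opening: 0.0426
grasp_force: 52.1
```

Contact has begun, with the load easing from 6 N to 4 N. One more millimetre, then release.

```bash
python3 -m crank '[[[0,0,-0.05,0,0,0],[0,0,0,0,0,0],[0,0,0,0,0,0]]]'
python3 -m crank '[[[0,0,0,0,0,0],[0,0,0,0,0,0],[0,0,0,0,0,0],[0,0,0,0,0,0],[0,0,0,0,0,0],[0,0,0,0,0,0],[0,0,0,0,0,0],[0,0,0,0,0,0]]]' 1
python3 -m crank '[[[0,0,0.3,0,0,0],[0,0,0.8,0,0,0],[0,0,0.9,0,0,0],[0,0,0.9,0,0,0],[0,0,0.9,0,0,0],[0,0,0.9,0,0,0],[0,0,0.9,0,0,0],[0,0,0.9,0,0,0],[0,0,0.7,0,0,0],[0,0,0,0,0,0],[0,0,0,0,0,0]]]'
python3 - <<'E'
from fit import *
import cv2
m=bot.camera_model("wrist"); w=cv2.cvtColor(bot.camera("wrist"),cv2.COLOR_RGB2BGR)
d=cv2.cvtColor(bot.camera("side"),cv2.COLOR_RGB2BGR)
c=[.4732,.1662,np.radians(111.5)]
P=place(c,[(30,0,80),(-30,0,74),(-124,15,97),(-124,-15,97)]);print(proj(m,P).round(1).tolist())
a=w[100:400,160:560]; b=cv2.resize(d[170:270,210:343],(400,300),interpolation=cv2.INTER_CUBIC)
cv2.imwrite("pics/seat.png",np.hstack([a,b]))
h=w.astype(int);red=((h[...,2]>110)&(h[...,1]<70)&(h[...,0]<80)&(h[...,2]>2.5*h[...,1])).astype(np.uint8)
n,l,st,cc=cv2.connectedComponentsWithStats(red);i=1+st[1:,4].argmax();print(cc[i],st[i])
E
```

```text
time: 15.05
ee_pos: [0.4737, 0.1661, 0.0454]
tcp_rot: [180.0, 0.0, 111.5]
wrist_force: [-4.0, -1.5, 7.1]
opening: 0.0422
grasp_force: 53.1
time: 15.72
ee_pos: [0.4736, 0.166, 0.0443]
tcp_rot: [180.0, 0.0, 111.5]
wrist_force: [-0.4, -0.6, 0.0]
opening: 0.0854
grasp_force: 0.0
time: 16.63
ee_pos: [0.4739, 0.1662, 0.189]
tcp_rot: [179.9, 0.0, 111.5]
wrist_force: [-0.2, 0.1, 0.2]
opening: 0.0855
grasp_force: 0.0
[[323.0, 204.8], [323.0, 289.4], [301.5, 426.3], [344.3, 426.3]]
[322.92156863 203.81481481] [ 302  183   43   42 1377]
```

View pics/seat.png

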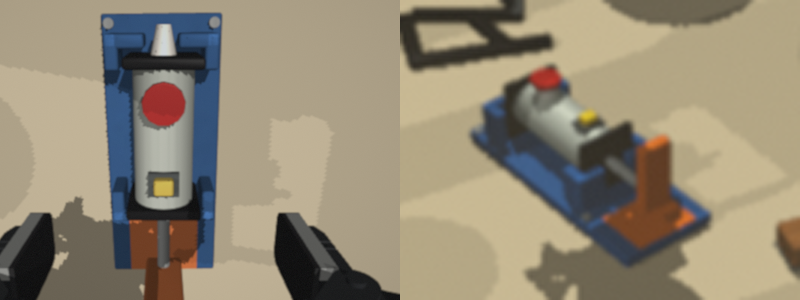

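It is seated: the cap is within 1 px of the prediction and the handle is over the patch. Next, shut the gripper and go over the cap.

```bash
python3 -m crank '[[[-0.195,0.46,-0.4,0,0,0],[-0.195,0.46,-0.4,0,0,0],[-0.195,0.46,-0.4,0,0,0],[0,0,-0.5,0,0,0],[0,0,-0.5,0,0,0],[0,0,-0.5,0,0,0],[0,0,-0.5,0,0,0],[0,0,-0.5,0,0,0],[0,0,-0.15,0,0,0],[0,0,0,0,0,0],[0,0,0,0,0,0],[0,0,0,0,0,0]]]' 0
python3 -m crank '[[[0,0,-0.15,0,0,0],[0,0,-0.15,0,0,0],[0,0,-0.15,0,0,0],[0,0,0,0,0,0],[0,0,0,0,0,0]]]'
```

```text
time: 17.73
ee_pos: [0.4622, 0.1936, 0.1119]
tcp_rot: [179.9, -0.0, 111.5]
wrist_force: [0.1, 0.1, 0.4]
opening: 0.0003
grasp_force: 0.0
time: 18.15
ee_pos: [0.4617, 0.1936, 0.102]
tcp_rot: [-180.0, 0.0, 111.5]
wrist_force: [0.5, 0.2, 0.7]
opening: 0.0001
grasp_force: 0.0
```

```bash
python3 -m crank '[[[0,0,-0.1,0,0,0],[0,0,-0.1,0,0,0],[0,0,-0.1,0,0,0],[0,0,0,0,0,0]]]'
python3 -m crank '[[[0,0,-0.1,0,0,0],[0,0,-0.1,0,0,0],[0,0,0,0,0,0],[0,0,0,0,0,0]]]'
```

```text
time: 18.48
ee_pos: [0.462, 0.1937, 0.0964]
tcp_rot: [180.0, -0.0, 111.5]
wrist_force: [-0.7, -1.5, 0.8]
opening: -0.0001
grasp_force: 0.8
time: 18.82
ee_pos: [0.462, 0.1937, 0.0925]
tcp_rot: [180.0, -0.0, 111.5]
wrist_force: [0.5, 0.9, 3.9]
opening: 0.0002
grasp_force: 1.6
```

```bash
python3 -m crank '[[[0,0,-0.1,0,0,0],[0,0,-0.05,0,0,0],[0,0,0,0,0,0],[0,0,0,0,0,0]]]'
python3 -m crank '[[[0,0,-0.1,0,0,0],[0,0,0,0,0,0],[0,0,0,0,0,0]]]'
```

```text
time: 19.15
ee_pos: [0.4622, 0.194, 0.0908]
tcp_rot: [179.9, -0.0, 111.6]
wrist_force: [-3.7, -0.1, 13.2]
opening: -0.0003
grasp_force: 6.9
time: 19.4
ee_pos: [0.4624, 0.1943, 0.0905]
tcp_rot: [179.8, -0.1, 111.6]
wrist_force: [-8.1, 0.9, 27.2]
opening: 0.0001
grasp_force: 13.5
```

The press bottomed out at 27 N. Lift, open and go above the handle.

```bash
python3 -m crank '[[[0,0,0.1,0,0,0],[0,0,0.4,0,0,0],[0,0,0.9,0,0,0],[0,0,0.9,0,0,0],[0,0,0.9,0,0,0],[0,0,0.8,0,0,0],[0.15,-0.38,0.3,0,0,0],[0.34,-0.865,0,0,0,0],[0.34,-0.865,0,0,0,0],[0.34,-0.865,0,0,0,0],[0.34,-0.865,0,0,0,0],[0.34,-0.865,0,0,0,0],[0.34,-0.865,0,0,0,0],[0.34,-0.865,0,0,0,0],[0.17,-0.46,0,0,0,0],[0,0,0,0,0,0],[0,0,0,0,0,0]]]' 1
python3 - <<'E'
from fit import *
import cv2
m=bot.camera_model("wrist"); w=cv2.cvtColor(bot.camera("wrist"),cv2.COLOR_RGB2BGR)
c=[.4732,.166,np.radians(111.5)]
for z in(80,72): print(proj(m,place(c,[(30,0,z),(30,14,z),(30,0,z-6)])).round(1).tolist())
print(proj(m,place(c,[(-124,15,97),(-124,-15,97),(-112,15,97)])).round(1).tolist(),bot.get_obs()["ee_pos"])
cv2.imwrite("pics/handle.png",w)
E
```

```text
time: 20.82
ee_pos: [0.5157, 0.0554, 0.1728]
tcp_rot: [-179.9, -0.0, 111.5]
wrist_force: [-0.5, 0.2, -0.4]
opening: 0.0849
grasp_force: 0.0
[[326.5, -26.8], [297.8, -26.8], [326.4, -22.3]]
[[326.4, -20.8], [298.9, -20.8], [326.3, -16.6]]
[[299.7, 278.9], [352.7, 278.9], [299.3, 258.9]] [0.51557647 0.05593527 0.17296963]
```

View pics/handle.png

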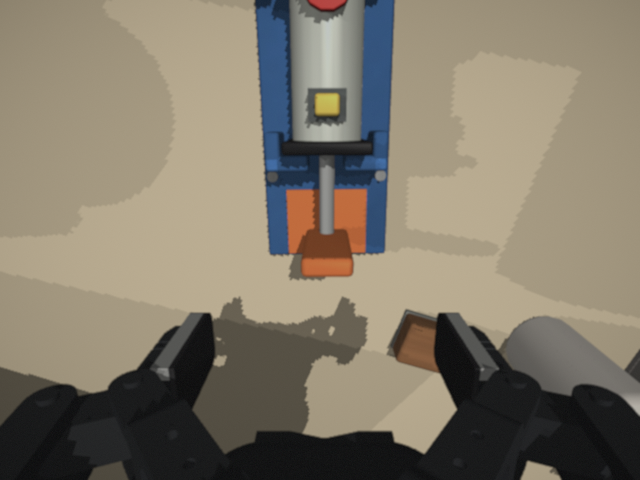

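The handle is where predicted, with its outer edge at about (327,277). The bottle on the right (540,350) is 170 mm high, so I'll check its clearance.

Run:
```python
from fit import *
S,D=bot.camera_model("scene"),bot.camera_model("side")
# cap top / body-base centres of bottle, sanding block top centre
o=lambda h,us,ud:[(S,[((0,0,h),us)]),(D,[((0,0,h),ud)])]
for n,h,us,ud in(("bottle top",170,(292.5,243),(384,186)),("bottle base",0,(294,307),(379,239)),("block",26,(318,272),(350,247))):
    p,r=fit(o(h,us,ud),[.6,0,0]);print(n,p[:2].round(3),r.tolist())
    d=p[:2]-[.5164,.0562];a=np.radians(111.5);print(" in tool axes x,y",[(d@[np.cos(a),np.sin(a)]).round(3),(d@[-np.sin(a),np.cos(a)]).round(3)])
```

```text
bottle top [0.734 0.023] [[-0.6, -0.5], [-0.6, -2.0]]
 in tool axes x,y [np.float64(-0.11), np.float64(-0.19)]
bottle base [0.736 0.025] [[-1.3, -0.3], [-1.4, -1.1]]
 in tool axes x,y [np.float64(-0.11), np.float64(-0.193)]
block [ 0.642 -0.005] [[-2.3, -0.4], [-1.4, -2.3]]
 in tool axes x,y [np.float64(-0.103), np.float64(-0.094)]
```

Clear. Descend and grip the handle across its width.

```bash
python3 -m crank '[[[0.03,0.05,-0.5,0,0,0],[0,0,-0.8,0,0,0],[0,0,-0.8,0,0,0],[0,0,-0.8,0,0,0],[0,0,-0.8,0,0,0],[0,0,-0.6,0,0,0],[0,0,-0.25,0,0,0],[0,0,0,0,0,0],[0,0,0,0,0,0]]]'
python3 -m crank '[[[0,0,0,0,0,0],[0,0,0,0,0,0],[0,0,0,0,0,0],[0,0,0,0,0,0],[0,0,0,0,0,0],[0,0,0,0,0,0],[0,0,0,0,0,0],[0,0,0,0,0,0],[0,0,0,0,0,0],[0,0,0,0,0,0],[0,0,0,0,0,0]]]' 0.2 60
```

```text
time: 21.62
ee_pos: [0.5165, 0.057, 0.0826]
tcp_rot: [180.0, 0.0, 111.6]
wrist_force: [-0.2, -0.5, 0.3]
opening: 0.0857
grasp_force: 0.0
time: 22.53
ee_pos: [0.5168, 0.0567, 0.0828]
tcp_rot: [179.9, 0.0, 111.5]
wrist_force: [-0.2, -0.9, 5.5]
opening: 0.0287
grasp_force: 59.4
```

```bash
python3 -m crank '[[[0.073,-0.186,0,0,0,0],[0.073,-0.186,0,0,0,0],[0.073,-0.186,0,0,0,0],[0.073,-0.186,0,0,0,0],[0.073,-0.186,0,0,0,0],[0.073,-0.186,0,0,0,0],[0.073,-0.186,0,0,0,0],[0.073,-0.186,0,0,0,0],[0.073,-0.186,0,0,0,0],[0.073,-0.186,0,0,0,0],[0,0,0,0,0,0]]]'
python3 -m crank '[[[0.037,-0.093,0,0,0,0],[0.037,-0.093,0,0,0,0],[0.037,-0.093,0,0,0,0],[0,0,0,0,0,0],[0,0,0,0,0,0]]]'
```

```text
time: 23.45
ee_pos: [0.5311, 0.0201, 0.0821]
tcp_rot: [180.0, -0.2, 111.6]
wrist_force: [-0.2, 7.8, 3.2]
opening: 0.0291
grasp_force: 59.4
time: 23.87
ee_pos: [0.5332, 0.0148, 0.082]
tcp_rot: [180.0, -0.2, 111.6]
wrist_force: [0.1, 8.2, 2.2]
opening: 0.0292
grasp_force: 59.4
```

```bash
python3 -m crank '[[[0.037,-0.093,0,0,0,0],[0,0,0,0,0,0],[0,0,0,0,0,0]]]'
python3 -m crank '[[[0.037,-0.093,0,0,0,0],[0,0,0,0,0,0],[0,0,0,0,0,0]]]'
```

```text
time: 24.12
ee_pos: [0.5339, 0.013, 0.082]
tcp_rot: [180.0, -0.2, 111.6]
wrist_force: [-0.5, 8.9, 2.8]
opening: 0.0294
grasp_force: 59.4
time: 24.37
ee_pos: [0.5346, 0.0112, 0.082]
tcp_rot: [180.0, -0.2, 111.6]
wrist_force: [-0.8, 8.8, 1.0]
opening: 0.0291
grasp_force: 59.4
```

```bash
python3 -m crank '[[[0.037,-0.093,0,0,0,0],[0,0,0,0,0,0],[0,0,0,0,0,0]]]'
python3 -m crank '[[[0.037,-0.093,0,0,0,0],[0,0,0,0,0,0],[0,0,0,0,0,0]]]'
```

```text
time: 24.62
ee_pos: [0.5351, 0.01, 0.0818]
tcp_rot: [180.0, -0.3, 111.6]
wrist_force: [-1.5, 13.0, 1.3]
opening: 0.0289
grasp_force: 59.9
time: 24.87
ee_pos: [0.5352, 0.0097, 0.0812]
tcp_rot: [180.0, -0.5, 111.7]
wrist_force: [-2.0, 21.5, -0.7]
opening: 0.0289
grasp_force: 59.7
```

At the stop, with the force jumping to 21 N. Ease back and check that the catch takes the load.

```bash
python3 -m crank '[[[0,0,0,0,0,0],[-0.037,0.093,0,0,0,0],[-0.037,0.093,0,0,0,0],[-0.037,0.093,0,0,0,0],[0,0,0,0,0,0],[0,0,0,0,0,0]]]'
python3 -m crank '[[[-0.037,0.093,0,0,0,0],[0,0,0,0,0,0],[0,0,0,0,0,0]]]'
```

```text
time: 25.37
ee_pos: [0.5337, 0.0133, 0.0818]
tcp_rot: [180.0, -0.2, 111.6]
wrist_force: [-1.2, 9.2, 1.5]
opening: 0.0289
grasp_force: 60.0
time: 25.62
ee_pos: [0.5331, 0.0148, 0.082]
tcp_rot: [180.0, -0.1, 111.6]
wrist_force: [-0.9, 7.8, 1.8]
opening: 0.0287
grasp_force: 60.1
```

```bash
python3 -m crank '[[[-0.037,0.093,0,0,0,0],[0,0,0,0,0,0],[0,0,0,0,0,0]]]'
python3 -m crank '[[[-0.018,0.046,0,0,0,0],[0,0,0,0,0,0],[0,0,0,0,0,0]]]'
```

```text
time: 25.87
ee_pos: [0.5328, 0.0154, 0.0825]
tcp_rot: [180.0, 0.0, 111.5]
wrist_force: [0.4, -0.8, 4.9]
opening: 0.0289
grasp_force: 60.4
time: 26.12
ee_pos: [0.5328, 0.0158, 0.0828]
tcp_rot: [180.0, 0.1, 111.5]
wrist_force: [1.2, -3.6, 5.6]
opening: 0.0293
grasp_force: 60.5
```

The catch now holds: the handle pushes back against inward motion. Re-centre by a little under 1 mm, release, rise and look.

```bash
python3 -m crank '[[[0.012,-0.03,0,0,0,0],[0,0,0,0,0,0]]]'
python3 -m crank '[[[0,0,0,0,0,0],[0,0,0,0,0,0],[0,0,0,0,0,0],[0,0,0,0,0,0],[0,0,0,0,0,0],[0,0,0,0,0,0],[0,0,0,0,0,0],[0,0,0,0,0,0]]]' 1
python3 -m crank '[[[0,0,0.3,0,0,0],[0,0,0.8,0,0,0],[0,0,0.9,0,0,0],[0,0,0.9,0,0,0],[0,0,0.9,0,0,0],[0,0,0.9,0,0,0],[0,0,0.9,0,0,0],[0,0,0.9,0,0,0],[0,0,0,0,0,0],[0,0,0,0,0,0]]]'
python3 - <<'E'
from fit import *
import cv2
m=bot.camera_model("wrist"); w=cv2.cvtColor(bot.camera("wrist"),cv2.COLOR_RGB2BGR)
d=cv2.cvtColor(bot.camera("side"),cv2.COLOR_RGB2BGR)
c=[.4732,.166,np.radians(111.5)]
print("handle edge at rod 43/0",proj(m,place(c,[(-167,0,97),(-124,0,97)])).round(1).tolist(),"plate edge",proj(m,place(c,[(-58,0,68)])).round(1).tolist())
D=bot.camera_model("side");print("side cap up/down",proj(D,place(c,[(30,0,80),(30,0,72)])).round(1).tolist())
a=w[0:480,160:560][::,:]; a=cv2.resize(a,(400,480)); b=cv2.resize(d[170:290,230:330],(400,480),interpolation=cv2.INTER_CUBIC)
cv2.imwrite("pics/final.png",np.hstack([a,b]))
E
```

```text
time: 26.28
ee_pos: [0.5328, 0.0156, 0.0826]
tcp_rot: [180.0, 0.1, 111.5]
wrist_force: [1.5, -2.1, 4.4]
opening: 0.0289
grasp_force: 60.5
time: 26.95
ee_pos: [0.5324, 0.0161, 0.0822]
tcp_rot: [-180.0, -0.0, 111.5]
wrist_force: [0.6, -0.5, 0.5]
opening: 0.0854
grasp_force: 0.0
time: 27.78
ee_pos: [0.5329, 0.0161, 0.2135]
tcp_rot: [179.9, 0.0, 111.5]
wrist_force: [0.0, 0.8, -0.7]
opening: 0.0852
grasp_force: 0.0
handle edge at rod 43/0 [[322.9, 255.4], [322.9, 191.4]] plate edge [[322.9, 83.8]]
side cap up/down [[256.8, 194.7], [257.0, 197.3]]
```

View pics/final.png

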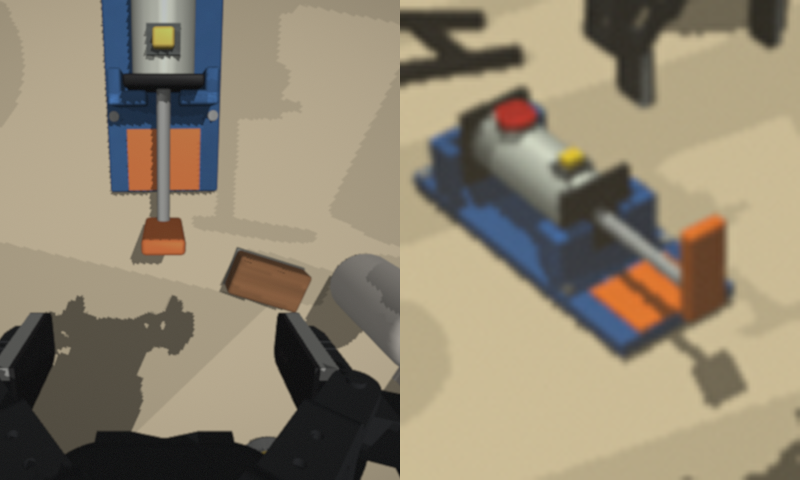

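The rod is held out: the handle edge is at row 254, against 255 predicted for 43 mm. The cap sits low (side view (259,198), pressed prediction 197), the catch is down, and the applicator is seated.

```bash
python3 -c "
from workcell import bot
print(bot.job_done())"
```

```text
the job is handed in; nothing more can be done
None
```

The applicator is seated in the cradle and released, the cap is pressed down, and the catch is holding the rod out at about 43 mm; I handed the job in at about 28 s of the 64 s, and the hand-in call gave no verdict.

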